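# Press a dowel pin home with bench locking pliers

### The job

Push the black mount block gently along its channel until it is fully home against the end stop, then squeeze the two plier handles together until they lock over centre and stay shut on their own once you let go, so that the jaw presses the dowel pin flush into the block. Then open the pliers by pulling the release lever, leaving the block home, and let go of everything. Never squeeze or pull the pliers harder than 40 N, and leave the other things on the table where they are.

Things in the scene. Friction and masses are not known exactly. Their poses are not given: they have to be found in the camera images.
- press: Steel locking pliers fixed lying flat on an aluminium base plate 230 x 90 x 10 mm. Origin: on the table under the pliers' pivot; +x runs along the pliers to the jaws, -x to the handles, +y from the fixed to the moving side, z up. Jaws, handles and lever lie in the plane 72 mm up. The block's channel runs along +x: floor at z 50 mm from x 30 to 150 mm, 32 mm between rails 10 mm high, end stop face at x 45 mm, 85 mm high; the channel is open at the +x end and the top.
- fixed_grip (a point): Point on the centre line of the fixed handle (bar 12 mm wide in y, 20 mm high, from x -20 to -135 mm, fixed), 105 mm behind the pivot, 72 mm up. Its free outer side looks to -y of the press. It does not give: as the pliers close, the middle between the handles shifts 13 mm towards it.
- moving_grip (a point): Point on the centre line of the moving handle (bar 12 mm wide, 20 mm high, ends 140 mm behind the pivot), 105 mm behind the pivot, 72 mm up. Its outer side looks to +y of the press. It swings from y 40 mm (open) to y 14 mm (locked): 64 mm over both handles' outer faces here when open, 38 mm when locked. Fingers can straddle both handles from above; 50 mm free below.
- lever_tab (a point): Centre of the upright tab at the tail of the release lever, 40 mm beyond the ends of the handles: plate 22 mm long along the pliers, 8 mm thick across, 40 mm high (from 64 to 104 mm above the table). Free on both sides across. When locked, push or pull it towards +y of the press: the first 20 mm, at 2 to 6 N, drag the handle back over centre, then the handles spring open by themselves and the tab runs on to 68 mm in all.
- block_center (a point): Centre of the black mount block, 40 mm along x of the press, 30 mm in y, 40 mm high (130 g), loose in the channel with its underside at 50 mm. It starts 22 to 37 mm short of home and is pushed along -x of the press by its +x face (free, 20 mm from this point). A steel pin, 8 mm across, stands out of its +y face, half-way along, 2 mm above this point.
- block_home (a point): Where the block's centre lies when the block touches the end stop (x 65 mm, y 0, z 70 mm of the press; axes as the press).
- handle (a joint): Moving handle against its toggle link, rad: 0 open (rest, sprung open), 0.64 dead centre, 0.95 locked (hard stop, stays by itself). Squeezing at the grip points takes 13 to 20 N on the moving handle, the most before dead centre; let go before it and it springs open again. More than 40 N would harm the linkage.
- lever (a joint): Release lever against the moving handle, rad: 0 open, 0.25 locked; geared to the handle.
- pin (a joint): How far the pin is pressed in, m: 0 stands 6 mm out of the block, 0.006 is flush. Stiff fit: about 6 N moves it.
- lens_post_a: Bystander: lens on a black post 100 mm tall; origin under its foot.
- lens_post_b: Bystander: lens on a black post 90 mm tall; origin under its foot.
- fork_clamp: Bystander: flat steel fork clamp 80 x 40 x 10 mm; origin under it.
- lens_cell: Bystander: black lens cell, disc 38 mm across, 12 mm high.
- micrometer_stage: Bystander: black stage 50 x 50 x 33 mm with a micrometer drum.
- hex_driver: Bystander: driver lying on the table.
- screw_dish: Bystander: aluminium dish 70 mm across, 25 mm high.
There are look-alikes about, which are no part of the job. What is meant by the part that bears block_center is not red, and is the smaller of those in its own colour.

How it is judged:
By the outcome, as a careful person would: the job done as asked, in the order asked, and still so for the second after the job is handed in, with the robot touching nothing.
It also fails if it takes over 64 s, if anything falls off the work surface, if the arm or the gripper's body presses on something with over 40 N, if the wrist force passes 120 N, or if a joint passes its speed limit or range.

### The arm

A 7-joint arm with a two-finger parallel gripper is mounted at the origin on the work surface. World frame = base frame: x ahead of the robot, y to its left, z up, the work surface at z = 0. Lengths are in m, angles in rad, forces in N, time in s.
With the tool pointing down it reaches from about 0.425 to 0.925 m from the base axis. Payload 6.8 kg.
Tool frame: the origin (TCP) lies on the mounting face of the last link; the fingertips stand 173 mm ahead of it and the grasp point (between the pads) lies 155 mm ahead of it (grip_point_offset is the distance from the TCP to the grasp point, in m); x points along the fingers, z is the direction in which the jaws open and shut, and the axes are right-handed (so a half turn about x gives the same grasp; the last joint's range is limited). The gripper opens to 85 mm and grips with 20 to 120 N. Pads are 22 mm wide; open, the fingers measure 114 mm over their backs; the gripper's body (76 mm by 85 mm) begins 54 mm behind the grasp point. The pads swing forward as they close: fully open they stand 13 mm farther back than shut.
Start: joints at [1.012, 0.477, 0.022, 1.555, -0.011, 1.109, -0.083], TCP at [0.294, -0.608, 0.405] pointing down, gripper open.
Joint ranges: [-2.96, 2.96], [-0.34, 2.1], [-1.41, 1.46], [0.24, 2.44], [-1.37, 4.51], [0.17, 1.92], [-2.96, 2.96]. Speed limits (rad/s): [2.39, 2.39, 3.14, 3.14, 3.14, 3.14, 3.14].

### API

Orientations are given as a rotation vector (axis times angle).
In Python, from bench import * gives the robot as it stands. The module is installed in compiled form; this text tells all that it offers.
- The arm moves only by the tool servo_tool, never from a script. Its argument "motion" is a list of rows, each a list of 5 numbers: the shift along the tool's x, y, z in m, then the turn about the tool's x in degrees, then the gripper command: -1 is fully open, 1 is shut, values between are in proportion. In form: [[dx, dy, dz, turn, fingers], ...]. A call has 1 to 8 rows; each row is the pose to reach, as a shift and turn from the pose measured when the call began, along the tool's axes at that moment; what a row does not reach only later rows make up. A row lasts 1/10 s, in which the tool goes at most 50 mm and 8.59 degrees, less where a joint would pass 70% of its speed; a pose out of reach is approached as far as the arm can. A call with a gripper value outside its range is refused whole. The fingers move at their own pace and stop on an object; "force" is the grip in N (left out, the last holds). Time passes only in rows, so rows that repeat a pose let the fingers close. It gives the time, the measured TCP pose, the force and the opening at its end, in the units of the state.
- get_obs(): the state, without advancing time (a new reading comes with each control period).
- grab_frame(name): name is "scene" or "top"; returns the picture (400x640x3 uint8, red, green, blue); there is no depth.
- camera_params(name): a dict with "mtx" (3x3 intrinsics, pixels), "D" ([k1, k2, p1, p2, k3] as OpenCV has them; the pictures are not rectified), "world_to_cam" (4x4, takes a point from world to camera coordinates). Camera axes: x right, y down, z forward; pixel columns grow to the right and rows downward; lengths in m; the calibration is good to about 2 mm. A picture is of the moment at which its call begins. camera_params takes no time and is no camera call.
- hand_in(): hands the job in, once; it reports no verdict.
The state is a dict: "clock": time; "joints": joint angles; "qvel": joint speeds; "tau": joint torques, N m; "tcp_pos": TCP position; "orientation": TCP orientation; "contact_force": force on the tool from outside, world axes, zero at the start; "moment": the same for the moment, N m; "grip_width": finger opening in m.
Only numpy, scipy, OpenCV 4.12 (cv2) and the standard library are available. Lean on these libraries where they do the work, as an engineer would, in place of code of your own. Each camera call takes 0.05 s, during which the arm holds its last target. There are 200 camera calls.

## Working session

There is one attempt and no reset: what is moved stays moved. The work goes in short steps, Python scripts to look and compute and a tool call to move; the robot and the scene stay as the last step left them, time stands still between calls to the robot, and variables do not carry over. Pictures are saved under pics/ and viewed, about 8 in all and at most 12, crops included, and the job is handed in when it is done.

Besides the shell and the picture viewer there is one more tool, called after "Request:" by a JSON object that holds its "api" and its "payload", one argument or row to a line. servo_tool: Moves the arm, as the interface text tells. Its arguments: {"type":"object","properties":{"motion":{"type":"array","items":{"type":"array","items":{"type":"number"}}},"force":{"type":"number"}},"required":["motion"]}

```bash
mkdir -p pics; python3 - <<'E'
from bench import *
import cv2
for n in("scene","top"):
    cv2.imwrite(f"pics/{n}0.png",cv2.cvtColor(grab_frame(n),cv2.COLOR_RGB2BGR))
    p=camera_params(n);print(n,p)
print(get_obs())
E
```

```text
scene {'mtx': array([[513.97266073,   0.        , 312.64047035],
       [  0.        , 513.97266073, 194.34450841],
       [  0.        ,   0.        ,   1.        ]]), 'D': array([0.05296276, 0.        , 0.        , 0.        , 0.        ]), 'world_to_cam': array([[-0.0795461 ,  0.99681126,  0.00630356,  0.02736896],
       [ 0.84077373,  0.07048865, -0.53677825, -0.41837746],
       [-0.53551093, -0.03739875, -0.84369981,  1.43824885],
       [ 0.        ,  0.        ,  0.        ,  1.        ]])}
top {'mtx': array([[419.93584716,   0.        , 328.17005482],
       [  0.        , 419.93584716, 199.65449072],
       [  0.        ,   0.        ,   1.        ]]), 'D': array([-0.10277289,  0.        ,  0.        ,  0.        ,  0.        ]), 'world_to_cam': array([[ 0.0227998 , -0.99967634,  0.01128656, -0.01375071],
       [-0.99713651, -0.02355321, -0.07186116,  0.53972333],
       [ 0.07210373, -0.00961583, -0.99735078,  1.19103414],
       [ 0.        ,  0.        ,  0.        ,  1.        ]])}
{'clock': 0.1, 'joints': array([ 1.01191345,  0.47774461,  0.0223379 ,  1.55631184, -0.01148364,
        1.10929524, -0.08308536]), 'qvel': array([-1.04408222e-03, -3.87176004e-04,  1.87636493e-03, -2.50731401e-03,
        5.43477727e-04, -3.40382798e-04, -4.43735654e-05]), 'tau': array([ 4.92230451e-03, -5.97763968e+01,  1.61379833e+00, -2.81953633e+01,
        1.27655827e-02,  5.07349920e-03, -5.87963086e-05]), 'tcp_pos': array([ 0.29398737, -0.60735844,  0.4038216 ]), 'orientation': array([ 0.87183903,  1.39085868, -0.87060524]), 'contact_force': array([ 0.5493913 , -0.22104577,  0.3338002 ]), 'moment': array([-0.0051024 ,  0.00540358, -0.02298576]), 'grip_width': 0.08566386514586687}
```

View pics/top0.png

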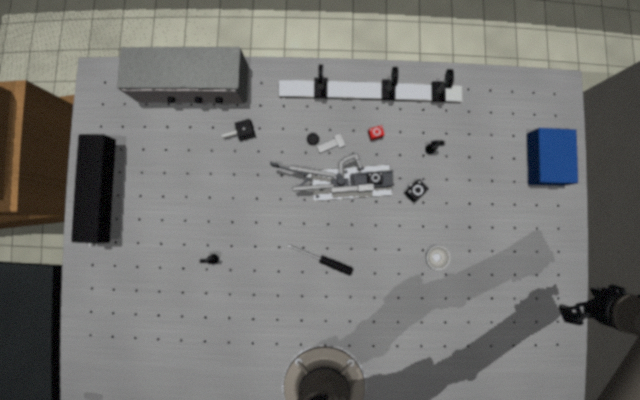

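View pics/scene0.png

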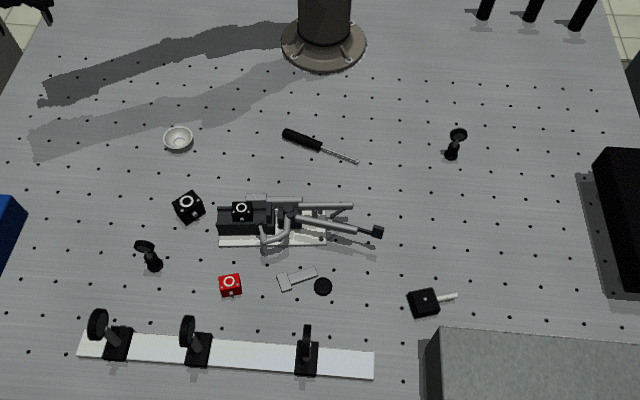

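The top view shows the press at about (345,180) with its handles to the left (+y world) and its jaws to the right. There are three block candidates: black in the channel (top 376,178), black loose (top 417,189) and red (top 376,132). The one in the channel looks like the smaller black one, so I'll enlarge to confirm.

```bash
python3 - <<'E'
import cv2,numpy as np
a=cv2.imread("pics/top0.png")[140:215,260:440];b=cv2.imread("pics/scene0.png")[180:270,165:395]
a=cv2.resize(a,(720,300),interpolation=cv2.INTER_CUBIC);b=cv2.resize(b,(736,288),interpolation=cv2.INTER_CUBIC)
b=b[:,:720] 
cv2.imwrite("pics/c1.png",np.vstack([a,b]))
E
```

```text
(no output)
```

View pics/c1.png

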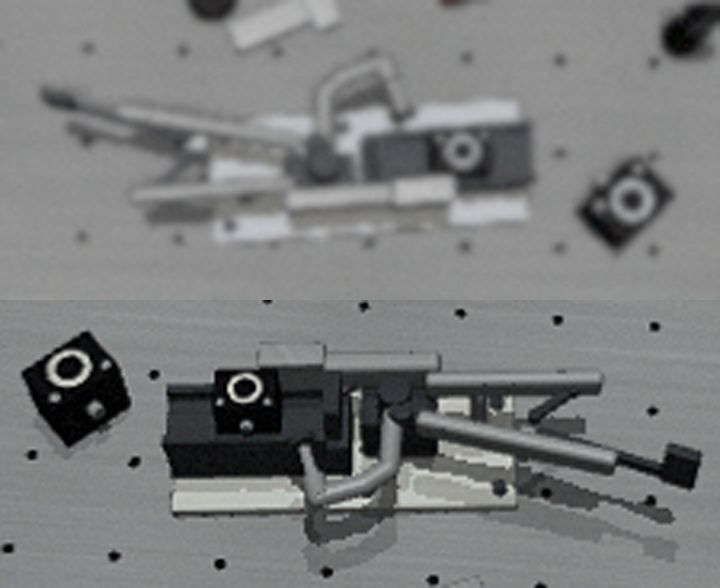

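The channel block (crop 462,151, ring about 40 px across, face about 55 px) is smaller than the loose black one (crop 627,200). So the channel block is the one meant, and its pin faces the moving jaw. Next I'll fit the press pose.

```bash
cat > h.py <<'E'
from bench import *
import cv2,numpy as np
from scipy.optimize import least_squares
from scipy.spatial.transform import Rotation as R
C={n:camera_params(n) for n in("scene","top")}
def proj(n,P):
    c=C[n];T=c["world_to_cam"]
    return cv2.projectPoints(np.atleast_2d(P).astype(float),cv2.Rodrigues(T[:3,:3])[0],T[:3,3],c["mtx"],c["D"])[0][:,0]
def ray(n,uv,z):
    c=C[n];T=c["world_to_cam"];d=cv2.undistortPoints(np.array([[uv]],float),c["mtx"],c["D"])[0,0]
    o=-T[:3,:3].T@T[:3,3];w=T[:3,:3].T@np.r_[d,1];return o+w*(z-o[2])/w[2]
def W(p,P):
    c,s=np.cos(p[2]),np.sin(p[2]);P=np.atleast_2d(P)
    return np.c_[p[0]+c*P[:,0]-s*P[:,1],p[1]+s*P[:,0]+c*P[:,1],P[:,2]]
t=lambda u,v:("top",(u/4+260-.375,v/4+140-.375))
s=lambda u,v:("scene",(u/3.2+165-.34,(v-300)/3.2+180-.34))
E
python3 - <<'E'
from h import *
# (view,pixel),(press point; None=block x)
O=[(t(462,151),(None,0,.09)),(s(244,387),(None,0,.09)),(t(134,193),(-.135,-.012,.082)),(s(602,377),(-.135,-.012,.082)),
 (t(533,154),(.150,0,.06)),(s(164,409),(.150,0.0,.06))]
def f(p,raw=False):
    r=[proj(n,W(p,[[p[3] if a is None else a for a in P]]))[0]-px for (n,px),P in O]
    return np.array(r) if raw else np.ravel(r)
q=least_squares(f,[.55,0,-1.57,.09],loss="soft_l1");print(q.x,np.degrees(q.x[2]));print(f(q.x,True).round(1))
p=q.x
for n,P in {"mov_grip":(-.105,.04,.082),"fix":(-.105,-.012,.082),"tabtop":(-.18,.063,.104),"base1":(-.08,.045,.01),"base2":(.15,.045,.01),"base3":(.15,-.045,.01)}.items():
    a=proj("top",W(p,[P]))[0];b=proj("scene",W(p,[P]))[0]
    print(n,W(p,[P])[0].round(4),((a+.375-[260,140])*4).round(),((b+.34-[165,180])*3.2+[0,300]).round())
for n,px in [t(58,97),s(683,460)]: print("tab",ray(n,px,.104))
c,sn=np.cos(p[2]),np.sin(p[2])
print("R",R.from_rotvec(get_obs()["orientation"]).as_matrix().round(3))
E
```

```text
[ 0.58836313 -0.03317313 -1.4858164   0.09434788] -85.13100874913854
[[-0.1  0.9]
 [-0.1  0.1]
 [-1.6  0.1]
 [-0.   0.1]
 [ 0.5  0.3]
 [-0.3  0.8]]
mov_grip [0.6193 0.0748 0.082 ] [167. 116.] [558. 448.]
fix [0.5675 0.0704 0.082 ] [172. 191.] [556. 377.]
tabtop [0.6359 0.1515 0.104 ] [53. 84.] [684. 464.]
base1 [0.6264 0.0504 0.01  ] [206. 121.] [515. 507.]
base2 [ 0.6459 -0.1788  0.01  ] [519. 103.] [168. 508.]
base3 [ 0.5563 -0.1865  0.01  ] [528. 225.] [180. 392.]
tab [0.6271778  0.14770165 0.104     ]
tab [0.63345977 0.15077738 0.104     ]
R [[-0.001  0.9    0.436]
 [ 0.001  0.436 -0.9  ]
 [-1.    -0.    -0.002]]
```

Request:
{"api": "servo_tool", "payload": {
  "motion": [
    [0, 0.04, -0.022, 7, 1],
    [0, 0.08, -0.043, 14, 1],
    [0, 0.12, -0.065, 21, 1],
    [0, 0.16, -0.086, 21, 1],
    [0, 0.2, -0.108, 21, 1],
    [0, 0.24, -0.13, 21, 1],
    [0, 0.28, -0.151, 21, 1],
    [0, 0.32, -0.172, 21, 1]
  ],
  "force": 30
}}

```text
clock: 0.9
tcp_pos: [0.5077, -0.3114, 0.4038]
orientation: [1.148, 1.25, -1.147]
contact_force: [1.5, -0.7, -0.2]
grip_width: -0.0001
```

```bash
cat >> h.py <<'E'
P0=np.array([0.5884,-0.0332,-1.4858])
def goto(x,y,z,yawz=None):
    """print tool-frame shift to bring the TCP to press x,y and height z (m); turn so tool z lies along press angle yawz (deg)"""
    o=get_obs();M=R.from_rotvec(o["orientation"]).as_matrix();w=W(P0,[[x,y,z]])[0]
    d=M.T@(w-o["tcp_pos"]);L=R.from_euler("z",-P0[2]).as_matrix()
    zz=L@M[:,2];a=np.degrees(np.arctan2(zz[1],zz[0]))
    print("clock",round(o["clock"],2),"press pos",(L@(o["tcp_pos"]-[P0[0],P0[1],0])).round(4),"shift",d.round(4),"zdir",a.round(2),"turn",None if yawz is None else round(a-yawz,2),"F press",(L@o["contact_force"]).round(1),"w",round(o["grip_width"],4),"tilt",M[2,0].round(4),"q7",o["joints"][6].round(2))
E
python3 -c "
from h import *
goto(.150,0,.237,0)"
```

```text
clock 0.9 press pos [ 0.2703 -0.104   0.4038] shift [ 0.1669  0.1041 -0.1201] zdir -0.04 turn -0.04 F press [ 0.8  1.4 -0.2] w -0.0001 tilt -1.0 q7 -1.05
```

Request:
{"api": "servo_tool", "payload": {
  "motion": [
    [0, 0.035, -0.04, 0, 1],
    [0, 0.07, -0.08, 0, 1],
    [0, 0.104, -0.12, 0, 1],
    [0.05, 0.104, -0.12, 0, 1],
    [0.1, 0.104, -0.12, 0, 1],
    [0.14, 0.104, -0.12, 0, 1],
    [0.166, 0.104, -0.12, 0, 1],
    [0.166, 0.104, -0.12, 0, 1]
  ]
}}

```text
clock: 1.7
tcp_pos: [0.5997, -0.1824, 0.234]
orientation: [1.146, 1.256, -1.15]
contact_force: [-0.7, -0.9, 0.4]
grip_width: 0.0001
```

```bash
python3 - <<'E'
from h import *
goto(.120,0,.237,0)
f=[]
a=cv2.cvtColor(grab_frame("scene"),cv2.COLOR_RGB2BGR)[150:260,150:400]
cv2.imwrite("pics/s1.png",cv2.resize(a,None,fx=3,fy=3,interpolation=cv2.INTER_CUBIC))
E
```

```text
clock 1.7 press pos [ 0.1496 -0.0014  0.234 ] shift [-0.0029  0.0013 -0.0296] zdir -0.02 turn -0.02 F press [ 0.8 -0.7  0.4] w 0.0001 tilt -1.0 q7 -1.34
```

View pics/s1.png

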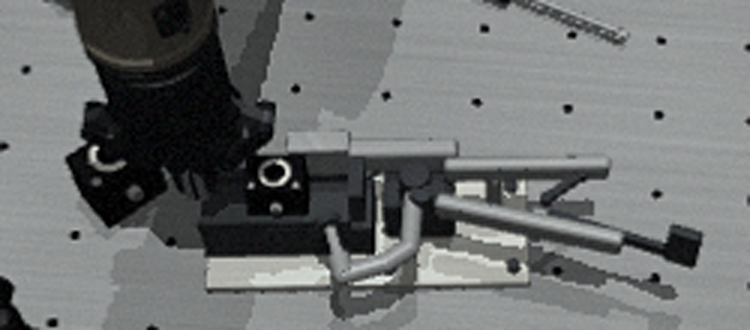

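The fingers stand in line with the channel at crop (195,190), and the block's left edge is at crop 247. I'll push gently.

Request:
{"api": "servo_tool", "payload": {
  "motion": [
    [-0.002, 0.001, -0.003, 0, 1],
    [-0.002, 0.001, -0.006, 0, 1],
    [-0.002, 0.001, -0.009, 0, 1],
    [-0.002, 0.001, -0.012, 0, 1],
    [-0.002, 0.001, -0.015, 0, 1],
    [-0.002, 0.001, -0.018, 0, 1],
    [-0.002, 0.001, -0.021, 0, 1],
    [-0.002, 0.001, -0.024, 0, 1]
  ]
}}

```text
clock: 2.55
tcp_pos: [0.5995, -0.1587, 0.2386]
orientation: [1.146, 1.253, -1.149]
contact_force: [-0.6, -1.5, 0.5]
grip_width: 0.0001
```

Request:
{"api": "servo_tool", "payload": {
  "motion": [
    [0, 0, -0.003, 0, 1],
    [0, 0, -0.006, 0, 1],
    [0, 0, -0.009, 0, 1],
    [0, 0, -0.012, 0, 1],
    [0, 0, -0.014, 0, 1],
    [0, 0, -0.016, 0, 1]
  ]
}}

```text
clock: 3.15
tcp_pos: [0.5981, -0.1427, 0.2386]
orientation: [1.146, 1.253, -1.149]
contact_force: [0.1, -1.5, 0.8]
grip_width: -0.0001
```

```bash
python3 - <<'E'
from h import *
goto(.105,0,.237,0)
a=cv2.cvtColor(grab_frame("scene"),cv2.COLOR_RGB2BGR)[150:260,150:400]
cv2.imwrite("pics/s2.png",cv2.resize(a,None,fx=3,fy=3,interpolation=cv2.INTER_CUBIC))
E
```

```text
clock 3.15 press pos [0.1099 0.0004 0.2386] shift [ 0.0016 -0.0004 -0.0049] zdir -0.05 turn -0.05 F press [ 1.5 -0.1  0.8] w -0.0001 tilt -1.0 q7 -1.4
```

View pics/s2.png

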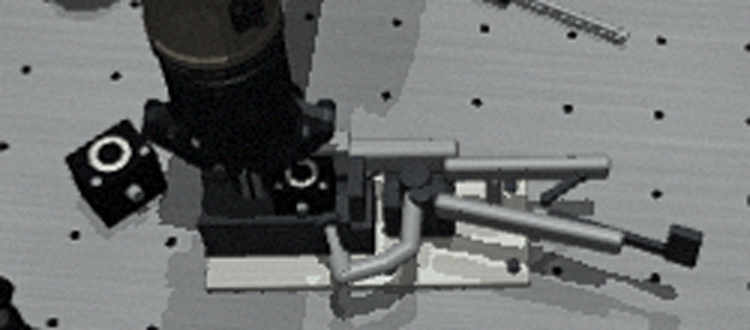

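The block moved about 18 mm (ring from crop 275 to 301), leaving about 11 mm to the stop.

Request:
{"api": "servo_tool", "payload": {
  "motion": [
    [0, 0, -0.002, 0, 1],
    [0, 0, -0.004, 0, 1],
    [0, 0, -0.006, 0, 1],
    [0, 0, -0.007, 0, 1],
    [0, 0, -0.008, 0, 1],
    [0, 0, -0.009, 0, 1],
    [0, 0, -0.01, 0, 1],
    [0, 0, -0.01, 0, 1]
  ]
}}

```text
clock: 4.0
tcp_pos: [0.5973, -0.1321, 0.2386]
orientation: [1.146, 1.253, -1.149]
contact_force: [0.2, -0.8, 0.8]
grip_width: -0.0004
```

Request:
{"api": "servo_tool", "payload": {
  "motion": [
    [0, 0, -0.0005, 0, 1],
    [0, 0, -0.001, 0, 1],
    [0, 0, -0.0015, 0, 1],
    [0, 0, -0.002, 0, 1]
  ]
}}

```text
clock: 4.4
tcp_pos: [0.5972, -0.1311, 0.2388]
orientation: [1.146, 1.252, -1.15]
contact_force: [1.8, -6.6, 0.5]
grip_width: 0.0
```

```bash
python3 - <<'E'
from h import *
goto(.099,0,.237,0)
E
```

```text
clock 4.4 press pos [0.0983 0.0005 0.2388] shift [ 0.0018 -0.0005  0.0007] zdir -0.06 turn -0.06 F press [6.7 1.3 0.5] w 0.0 tilt -1.0 q7 -1.42
```

Request:
{"api": "servo_tool", "payload": {
  "motion": [
    [0, 0, -0.0015, 0, 1],
    [0, 0, -0.002, 0, 1],
    [0, 0, -0.002, 0, 1]
  ]
}}

```text
clock: 4.7
tcp_pos: [0.5972, -0.1307, 0.2389]
orientation: [1.146, 1.249, -1.151]
contact_force: [1.0, -6.3, -0.1]
grip_width: -0.0002
```

Request:
{"api": "servo_tool", "payload": {
  "motion": [
    [0, 0, 0.006, 0, 1],
    [0, 0, 0.012, 0, 1],
    [-0.04, 0, 0.012, 0, 1],
    [-0.09, 0, 0.012, 0, 1],
    [-0.12, 0, 0.012, 0, 1]
  ]
}}

```text
clock: 5.2
tcp_pos: [0.5991, -0.1424, 0.3622]
orientation: [1.147, 1.247, -1.148]
contact_force: [1.1, -0.7, -0.1]
grip_width: -0.0002
```

```bash
python3 - <<'E'
from h import *
goto(-.105,.014,.32,90)
E
```

```text
clock 5.2 press pos [0.1097 0.0014 0.3622] shift [ 0.0421  0.0121 -0.2148] zdir -0.12 turn -90.12 F press [ 0.7  1.  -0.1] w -0.0002 tilt -1.0 q7 -1.39
```

Request:
{"api": "servo_tool", "payload": {
  "motion": [
    [0, 0, -0.03, -8, -1],
    [0, 0.005, -0.06, -16, -1],
    [0, 0.01, -0.09, -24, -1],
    [0, 0.012, -0.12, -32, -1],
    [0, 0.012, -0.15, -40, -1],
    [0, 0.012, -0.18, -48, -1],
    [0, 0.012, -0.205, -56, -1],
    [0, 0.012, -0.215, -64, -1]
  ]
}}

```text
clock: 6.0
tcp_pos: [0.5925, 0.0766, 0.3621]
orientation: [0.284, 1.553, -0.282]
contact_force: [0.3, 0.2, -0.2]
grip_width: 0.0852
```

Request:
{"api": "servo_tool", "payload": {
  "motion": [
    [0, 0, 0, -8, -1],
    [0, 0, 0, -16, -1],
    [0, 0, 0, -24, -1],
    [0, 0, 0, -26, -1],
    [0, 0, 0, -26, -1]
  ]
}}

```text
clock: 6.5
tcp_pos: [0.5924, 0.0767, 0.3619]
orientation: [-0.072, 1.571, 0.075]
contact_force: [-0.0, 0.3, -0.4]
grip_width: 0.0854
```

```bash
python3 - <<'E'
from h import *
goto(-.105,.014,.220,90)
a=cv2.cvtColor(grab_frame("scene"),cv2.COLOR_RGB2BGR)[100:260,200:440]
cv2.imwrite("pics/s3.png",cv2.resize(a,None,fx=3,fy=3,interpolation=cv2.INTER_CUBIC))
E
```

```text
clock 6.5 press pos [-0.1092  0.0133  0.3619] shift [ 0.1419 -0.0045  0.0009] zdir 90.5 turn 0.5 F press [-0.3 -0.  -0.4] w 0.0854 tilt -1.0 q7 -0.34
```

View pics/s3.png

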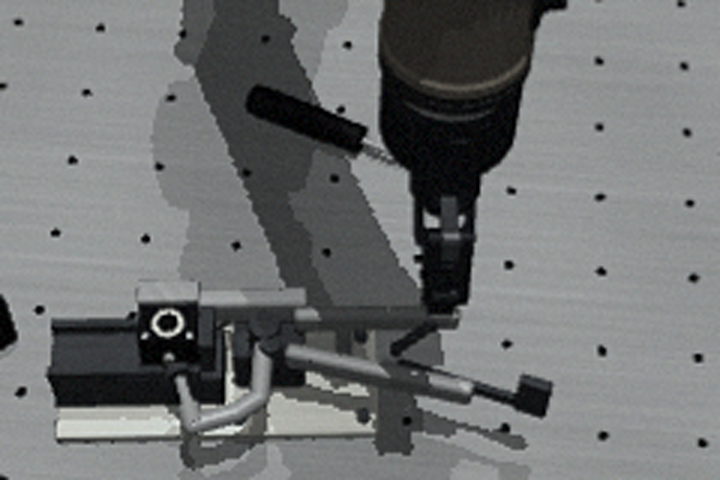

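The block's ring is at crop (168,321), aligned with the jaw tip, and the fingers hover over both handles. I'll check the block's x and descend.

Request:
{"api": "servo_tool", "payload": {
  "motion": [
    [0.03, -0.004, 0.001, 0, -1],
    [0.06, -0.004, 0.001, 0, -1],
    [0.08, -0.004, 0.001, 0, -1],
    [0.095, -0.004, 0.001, 0, -1],
    [0.11, -0.004, 0.001, 0, -1],
    [0.125, -0.004, 0.001, 0, -1],
    [0.138, -0.004, 0.001, 0, -1],
    [0.142, -0.004, 0.001, 0, -1]
  ]
}}

```text
clock: 7.35
tcp_pos: [0.5931, 0.073, 0.2184]
orientation: [-0.071, 1.573, 0.074]
contact_force: [-0.9, -0.5, 0.0]
grip_width: 0.0855
```

```bash
python3 - <<'E'
from h import *
goto(-.105,.014,.220,90)
for x in(.063,.065,.067):print(proj("scene",W(P0,[[x,0,.09]])))
print([168/3+200-.33,321/3+100-.33])
E
```

```text
clock 7.35 press pos [-0.1054  0.0137  0.2184] shift [-0.0016 -0.0004  0.0003] zdir 90.42 turn 0.42 F press [ 0.5 -0.9  0. ] w 0.0855 tilt -1.0 q7 -0.42
[[256.21948772 206.98493397]]
[[255.23576785 206.98653611]]
[[254.25195066 206.98814326]]
[255.67, 206.67]
```

Request:
{"api": "servo_tool", "payload": {
  "motion": [
    [0, 0, 0, 0, -0.55],
    [0, 0, 0, 0, -0.55],
    [0, 0, 0, 0, -0.5],
    [0, 0, -0.001, 0, -0.46],
    [0, 0, -0.002, 0, -0.41],
    [0, 0, -0.003, 0, -0.365],
    [0, 0, -0.003, 0, -0.365]
  ],
  "force": 30
}}

```text
clock: 8.05
tcp_pos: [0.5902, 0.0728, 0.2204]
orientation: [-0.071, 1.572, 0.073]
contact_force: [-5.9, -1.2, 12.5]
grip_width: 0.0585
```

```bash
python3 - <<'E'
from h import *
goto(-.105,.008,.220,90)
E
```

```text
clock 8.05 press pos [-0.1054  0.0108  0.2204] shift [ 0.0004 -0.0004 -0.0028] zdir 90.37 turn 0.37 F press [ 0.7 -6.  12.5] w 0.0585 tilt -1.0 q7 -0.43
```

Request:
{"api": "servo_tool", "payload": {
  "motion": [
    [-0.001, 0, -0.001, 0, -0.33],
    [-0.002, 0, -0.002, 0, -0.295],
    [-0.002, 0, -0.003, 0, -0.26],
    [-0.003, 0, -0.004, 0, -0.225],
    [-0.003, 0, -0.005, 0, -0.19],
    [-0.003, 0, -0.006, 0, -0.155],
    [-0.003, 0, -0.006, 0, -0.155]
  ]
}}

```text
clock: 8.75
tcp_pos: [0.5851, 0.0723, 0.2239]
orientation: [-0.07, 1.569, 0.073]
contact_force: [5.6, 0.9, -6.1]
grip_width: 0.0496
```

```bash
python3 - <<'E'
from h import *
goto(-.105,.001,.220,90)
E
```

```text
clock 8.75 press pos [-0.1054  0.0057  0.2239] shift [ 0.0039 -0.0004 -0.0047] zdir 90.35 turn 0.35 F press [-0.4  5.7 -6.1] w 0.0496 tilt -1.0 q7 -0.43
```

Request:
{"api": "servo_tool", "payload": {
  "motion": [
    [0, 0, 0, 0, -0.11],
    [0, 0, -0.001, 0, -0.07],
    [0, 0, -0.002, 0, -0.03],
    [-0.001, 0, -0.003, 0, 0.01],
    [-0.001, 0, -0.004, 0, 0.05],
    [-0.001, 0, -0.005, 0, 0.09],
    [-0.001, 0, -0.005, 0, 0.13],
    [-0.001, 0, -0.005, 0, 0.15]
  ]
}}

```text
clock: 9.55
tcp_pos: [0.5795, 0.072, 0.225]
orientation: [-0.071, 1.571, 0.074]
contact_force: [-5.6, -0.9, 5.3]
grip_width: 0.037
```

```bash
python3 - <<'E'
from h import *
goto(-.105,.001,.220,90)
E
```

```text
clock 9.55 press pos [-0.1056  0.      0.225 ] shift [ 0.005  -0.0006  0.001 ] zdir 90.42 turn 0.42 F press [ 0.4 -5.6  5.3] w 0.037 tilt -1.0 q7 -0.43
```

Request:
{"api": "servo_tool", "payload": {
  "motion": [
    [0, 0, 0, 0, 0.2],
    [0, 0, 0, 0, 0.25],
    [0, 0, 0, 0, 0.25]
  ]
}}

```text
clock: 9.85
tcp_pos: [0.5794, 0.072, 0.225]
orientation: [-0.072, 1.571, 0.074]
contact_force: [-3.8, -0.3, 3.0]
grip_width: 0.0367
```

Request:
{"api": "servo_tool", "payload": {
  "motion": [
    [0, 0, 0, 0, -0.3],
    [0, 0, 0, 0, -1],
    [0, 0, 0, 0, -1],
    [0, 0, 0.001, 0, -1],
    [-0.03, 0, 0.002, 0, -1],
    [-0.07, 0, 0.003, 0, -1],
    [-0.11, 0, 0.003, 0, -1],
    [-0.14, 0, 0.003, 0, -1]
  ]
}}

```text
clock: 10.65
tcp_pos: [0.583, 0.0723, 0.3677]
orientation: [-0.071, 1.568, 0.074]
contact_force: [0.4, 0.1, -0.1]
grip_width: 0.085
```

```bash
python3 - <<'E'
from h import *
goto(-.18,-.05,.36,90)
a=cv2.cvtColor(grab_frame("scene"),cv2.COLOR_RGB2BGR)[170:260,200:400]
cv2.imwrite("pics/s4.png",cv2.resize(a,None,fx=4,fy=4,interpolation=cv2.INTER_CUBIC))
for y in(.02,.03,.04):print(y,[(proj("scene",W(P0,[[-.18,y,.104]]))[0]-[200,170]+.375)*4])
E
```

```text
clock 10.65 press pos [-0.1056  0.0036  0.3677] shift [ 0.0078  0.0748 -0.053 ] zdir 90.43 turn 0.43 F press [-0.   0.4 -0.1] w 0.085 tilt -1.0 q7 -0.33
0.02 [array([708.88058733, 168.65222874])]
0.03 [array([710.34857845, 186.00970601])]
0.04 [array([711.83419905, 203.55280033])]
```

View pics/s4.png

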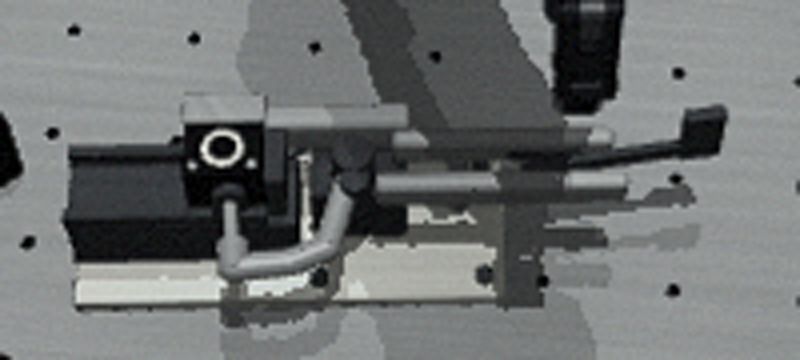

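The pliers stay locked without the hand. The jaw tip meets the block, and the tab is at crop (705,113), so press y is about -12 mm. I'll go to its -y side with shut fingers.

Request:
{"api": "servo_tool", "payload": {
  "motion": [
    [0, 0.035, -0.03, 0, 1],
    [0, 0.075, -0.059, 0, 1],
    [0, 0.075, -0.059, 0, 1],
    [0.03, 0.075, -0.059, 0, 1],
    [0.07, 0.075, -0.059, 0, 1],
    [0.1, 0.075, -0.059, 0, 1],
    [0.12, 0.075, -0.059, 0, 1],
    [0.12, 0.075, -0.059, 0, 1]
  ]
}}

```text
clock: 11.5
tcp_pos: [0.5185, 0.1419, 0.2493]
orientation: [-0.072, 1.567, 0.074]
contact_force: [-0.8, -0.5, 0.4]
grip_width: 0.0002
```

Request:
{"api": "servo_tool", "payload": {
  "motion": [
    [0, 0, 0.004, 0, 1],
    [0, 0, 0.008, 0, 1],
    [0, 0, 0.012, 0, 1],
    [0, 0, 0.016, 0, 1],
    [0, 0, 0.02, 0, 1],
    [0, 0, 0.024, 0, 1],
    [0, 0, 0.028, 0, 1],
    [0, 0, 0.032, 0, 1]
  ]
}}

```text
clock: 12.3
tcp_pos: [0.5502, 0.1452, 0.2493]
orientation: [-0.072, 1.568, 0.075]
contact_force: [-3.5, 1.2, 2.2]
grip_width: -0.0003
```

```bash
python3 - <<'E'
from h import *
goto(-.18,-.01,.248,90)
E
```

```text
clock 12.3 press pos [-0.181  -0.0229  0.2493] shift [ 0.0013 -0.0012  0.0129] zdir 90.48 turn 0.48 F press [-1.5 -3.4  2.2] w -0.0003 tilt -1.0 q7 -0.56
```

Request:
{"api": "servo_tool", "payload": {
  "motion": [
    [0, 0, 0.003, 0, 1],
    [0, 0, 0.006, 0, 1],
    [0, 0, 0.009, 0, 1],
    [0, 0, 0.012, 0, 1],
    [0, 0, 0.015, 0, 1],
    [0, 0, 0.018, 0, 1],
    [0, 0, 0.021, 0, 1],
    [0, 0, 0.024, 0, 1]
  ]
}}

```text
clock: 13.1
tcp_pos: [0.5745, 0.1474, 0.2493]
orientation: [-0.072, 1.567, 0.074]
contact_force: [-0.1, -0.2, 0.3]
grip_width: 0.0004
```

```bash
python3 - <<'E'
from h import *
goto(-.18,-.06,.36,90)
a=cv2.cvtColor(grab_frame("scene"),cv2.COLOR_RGB2BGR)[150:260,200:400]
cv2.imwrite("pics/s5.png",cv2.resize(a,None,fx=4,fy=4,interpolation=cv2.INTER_CUBIC))
E
```

```text
clock 13.1 press pos [-0.1811  0.0015  0.2493] shift [-0.1108 -0.0004 -0.0612] zdir 90.47 turn 0.47 F press [ 0.2 -0.1  0.3] w 0.0004 tilt -1.0 q7 -0.55
```

View pics/s5.png

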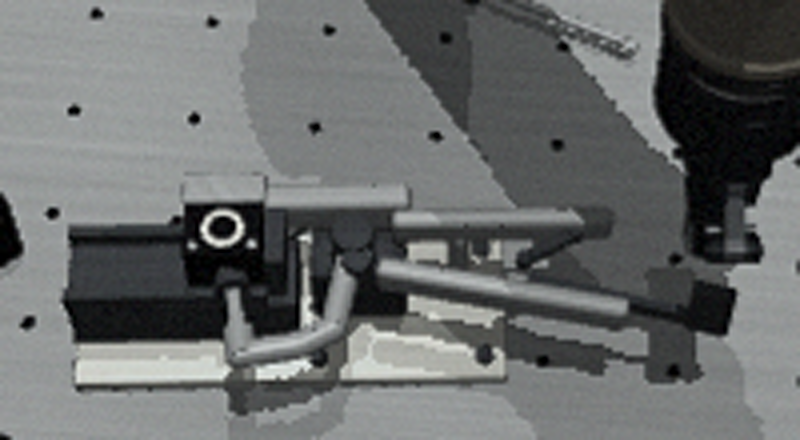

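The pliers have sprung open (tab at crop 713,305), and the block's ring at (222,228) maps to pixel 255.1, which matches home. I'll back off and rise.

Request:
{"api": "servo_tool", "payload": {
  "motion": [
    [0, 0, -0.02, 0, 1],
    [0, 0, -0.04, 0, 1],
    [-0.04, 0, -0.05, 0, 1],
    [-0.09, 0, -0.05, 0, 1],
    [-0.13, 0, -0.05, 0, 1],
    [-0.15, 0, -0.05, 0, 1],
    [-0.15, 0, -0.05, 0, 1],
    [-0.15, 0, -0.05, 0, 1]
  ]
}}

```text
clock: 13.95
tcp_pos: [0.5246, 0.1424, 0.3992]
orientation: [-0.072, 1.566, 0.074]
contact_force: [0.3, -0.6, -0.3]
grip_width: 0.0
```

```bash
python3 - <<'E'
from h import *
goto(-.18,-.06,.40,90)
g=cv2.cvtColor(grab_frame("scene"),cv2.COLOR_RGB2BGR);o=cv2.imread("pics/scene0.png")
f=lambda a,c,k:cv2.resize(a[c[0]:c[1],c[2]:c[3]],None,fx=k,fy=k,interpolation=cv2.INTER_CUBIC)
L=f(g,(195,235,225,275),8);Rr=f(o,(195,235,225,275),8)
full=f(g,(100,320,100,500),2)
cv2.imwrite("pics/s6.png",cv2.resize(np.vstack([np.hstack([L,Rr]),full]),None,fx=.78,fy=.78,interpolation=cv2.INTER_AREA) )
E
```

```text
clock 13.95 press pos [-0.1803 -0.0487  0.3992] shift [-0.0008 -0.0002 -0.0113] zdir 90.45 turn 0.45 F press [ 0.6  0.2 -0.3] w 0.0 tilt -1.0 q7 -0.46
```

View pics/s6.png

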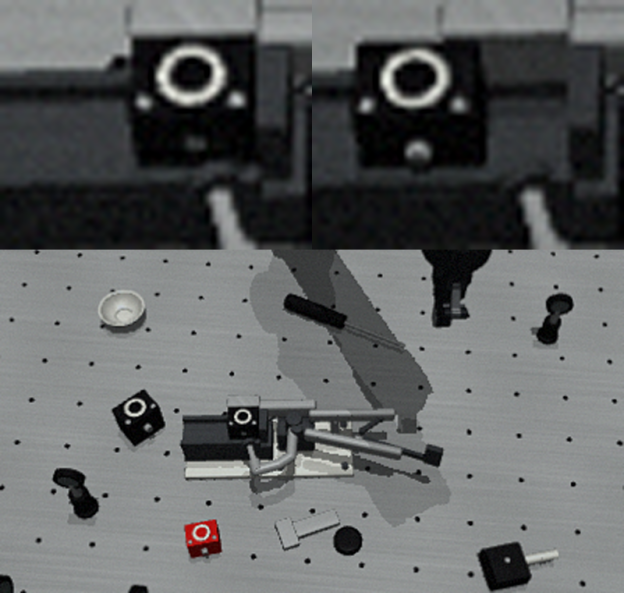

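The pin no longer stands out (crop 196,143, against the bright stub at 418,152 before). The block touches the stop, the pliers are open and the bystanders haven't moved.

```bash
python3 -c "
from bench import *
print(hand_in())"
```

```text
the job is handed in; nothing more can be done
None
```

The job is done and handed in at about 14 s on the robot's clock; `hand_in()` gives no verdict.

1. **Block:** I pushed the smaller black block about 29 mm along its channel to the end stop, where the contact force rose to about 6.7 N. In the later pictures it sits within about 1 mm of home, including after the pliers were released.
2. **Squeeze:** I closed the handles with the grip set to 30 N until they were 37 mm across, against 38 mm given for locked. They stayed shut when I let go.
3. **Release:** I pushed the lever tab towards +y from its free side, reading about 3.5 N at first contact, and the pliers sprang open.

In the last picture the pin is flush as far as the image can show, the pliers are open and the bystanders look unmoved. The gripper is clear of everything.

While closing, friction from the fingers swinging forward put up to 12.5 N vertically on the tool. I eased that by raising the arm slightly. None of my checks failed or disagreed.

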